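# Restock the revolving candle stand with a fingertip

### The job

Restock the revolving candle stand by pushing only, lifting nothing: with a fingertip against one of its steel arms, turn it until the empty bay faces the loading lip, then push the black-lidded candle waiting on the lip straight in until it is home against the hub. Then push an arm again to turn the stand until that candle stands squarely behind the white price ticket. Do not touch the three candles already on the stand, disturb nothing else on the table, and leave your hand clear of the stand.

Things in the scene. Friction and masses are not known exactly. Their poses are not given: they have to be found in the camera images.
- base: Fixed pale-wood base. Origin on the table under the turning axis. Its +x points from the axis along the loading lip: a board 88 mm wide, top at z = 42 mm, 103 to 228 mm from the axis, with a low steel rail at each side (tops 12 mm above the lip, 142 to 229 mm from the axis, 73 mm between them).
- turntable: Turning part: a wooden deck (100 mm radius, top at z = 41.4 mm, level with the lip) and a hub (30 mm radius, top at z = 118 mm). Origin on the axis. Its +x points through the middle of the empty bay; the other three bays hold candles at 90, 180 and 270 degrees, tops up to z = 107 mm, reaching 97 mm from the axis. Friction 0.12 N m (1 N at an arm's end): it stays where it is left.
- hub (a point): Point on the turning axis at the height of the arms (z = 82 mm).
- tip (a point): Centre of the ball at the end of one arm, the one 45 degrees counter-clockwise (from above) of the empty bay's middle.
- bay (a point): Middle of the empty bay on the deck, 62.5 mm from the axis: where the centre of the candle's underside is when the candle is home against the hub. Turns with the stand.
- loading_place (a point): Fixed point 62.5 mm from the axis in the direction of the lip: the bay point lies here when the empty bay faces the lip squarely.
- ticket_place (a point): Fixed point 62.5 mm from the axis in the direction of the price ticket (60 degrees counter-clockwise, from above, of the lip): the bay point lies here when that bay is squarely behind the ticket. The ticket, a white card 54 x 30 mm in a leaning steel clip, stands 113 mm from the axis, top at z = 65 mm, below the arms.
- spokes: Four level round steel arms that part the bays, fixed to the turntable (same axis directions), at 45, 135, 225 and 315 degrees from its +x: 9 mm thick, centre line at z = 82 mm, ending in 14 mm balls 126 mm from the axis. The stand turns either way about the vertical axis, without stops.
- candle: The candle to load: a white glass tumbler with a black lid, 65 mm wide, 73 mm tall, about 0.2 kg, loose, upright on the loading lip between the rails, 176 to 192 mm from the axis. Origin at the centre of its underside.
- rider_a: Open glass candle, 60 mm wide and 60 mm tall, standing loose in a bay of the stand. Origin at the centre of its underside.
- rider_b: Another such open glass candle, 60 x 60 mm, in a bay of the stand.
- rider_c: Open glass candle, a little larger, 66 mm wide and 65 mm tall, in a bay of the stand. Origin at the centre of its underside.
- soap_a: Bystander: small kraft carton lying flat, 45 x 63 x 26 mm, right of the stand.
- tape: Bystander: roll of tape lying flat, 96 mm across, 25 mm high, at the front right of the table.
- felt_heart_1: Bystander: heart ornament, 89 x 83 x 15 mm, lying in the dark tray in front of the stand.
- felt_heart_2: Bystander: another such heart in the tray, further right.
- card_spinner: Fixed tall plywood card display (about 0.34 m across its corners, 0.46 m tall) to the right of and behind the stand; keep the gripper and wrist clear of it. Origin on the table under its centre. A pine crate stands behind the stand, its front 0.72 m ahead of the robot.

How it is judged:
On the way, in this order (a step that is already met when the one before it is completed fails the run):
1. a finger pushes an arm of the stand while the empty bay is still away from the lip (contact force between the fingers and spokes above 0.2 N and horizontal distance between bay and loading_place above 0.02 m).
2. the empty bay faces the loading lip (bay point within 10 mm of its place), the candle still waiting on the lip (horizontal distance between bay and loading_place below 0.01 m and horizontal distance between candle and hub above 0.15 m), for 0.2 s.
3. the candle is home in the bay, within 12 mm of the bay point, the bay still facing the lip (horizontal distance between candle and bay below 0.012 m and horizontal distance between bay and loading_place below 0.016 m), for 0.2 s.
4. a finger pushes an arm of the stand again and it turns away from the lip (all of step 1).
At the end, for the whole second after the job is handed in: The black-lidded candle stands upright on the deck, home in its bay (within 12 mm of the bay point), the bay squarely behind the price ticket (bay point within 10 mm, about 9 degrees, of its place), the other three candles upright in their bays, the stand at rest (horizontal distance between candle and bay below 0.012 m and horizontal distance between bay and ticket_place below 0.01 m and angular speed of turntable below 0.05 rad/s and linear speed of candle below 0.01 m/s and angle between each of candle, rider_a, rider_b, rider_c's own z axis and vertical below 0.1 rad and height (world z) of candle between 0.037 and 0.046 m and horizontal distance between each of rider_a, rider_b, rider_c and hub below 0.082 m); the robot touches nothing.
It fails at once if the black-lidded candle to be loaded is lifted, tipped or knocked off (height (world z) of candle above 0.056 m or height (world z) of candle below 0.03 m or angle between candle's own z axis and vertical above 0.3 rad).
It fails at once if one of the three candles already on the stand is touched by the robot (contact force between any of the fingers, the arm and rider_a above 1 N or contact force between any of the fingers, the arm and rider_b above 1 N or contact force between any of the fingers, the arm and rider_c above 1 N).
It fails at once if one of the three candles already on the stand is lifted, tipped or leaves its bay (height (world z) of any of rider_a, rider_b, rider_c above 0.056 m or angle between any of rider_a, rider_b, rider_c's own z axis and vertical above 0.3 rad or horizontal distance between any of rider_a, rider_b, rider_c and hub above 0.082 m).
It fails at once if a bystander on the table (soap carton, tape roll, hearts) is shifted by more than 2 cm (distance of any of soap_a, tape, felt_heart_1, felt_heart_2 from where it was at the start of the episode above 0.02 m).
It also fails if it takes over 72 s, if anything falls off the work surface, if the arm or the gripper's body presses on something with over 40 N, if the wrist force passes 120 N, or if a joint passes its speed limit or range.

### The arm

A 6-joint arm with a two-finger parallel gripper is mounted at the origin on a cart in front of the work surface, level with it; the furniture and walls round the work are solid. World frame = base frame: x ahead of the robot, y to its left, z up, the work surface at z = 0. Lengths are in m, angles in rad, forces in N, time in s.
With the tool pointing down it reaches from about 0.4 to 0.825 m from the base axis. Payload 7 kg.
Tool frame: the origin (TCP) lies midway between the tips of the shut fingers; the grasp point (between the pads) lies 19 mm behind it; z points along the fingers, x is the direction in which the jaws open and shut, and the axes are right-handed (so a half turn about z gives the same grasp; the last joint's range is limited). The gripper opens to 88 mm and grips with 3 to 60 N. Pads are 19 mm wide; open, the fingers measure 130 mm over their backs; the gripper's body (78 mm by 193 mm) begins 47 mm behind the grasp point.
Start: joints at [1.63, 0.359, 0.012, 0, -1.224, -0.288], TCP at [0.153, 0.657, 0.227] pointing down, gripper open.
Joint ranges: [-3.07, 3.07], [-1.43, 2.12], [-1.02, 1.25], [-3.03, 1.67], [-3.05, -0], [-3.03, 3.03]. Speed limits (rad/s): [2.39, 2.39, 3.01, 3.14, 3.14, 3.14].

### API

Orientations are given as [roll, pitch, yaw] about the fixed x, y, z axes, in that order (R = Rz(yaw) Ry(pitch) Rx(roll)).
In Python, from station import status, eyes, workorder gives the robot as it stands.
- The arm moves only by the shell command python3 -m jog 'ROWS' [OPENING] [FORCE]. ROWS is JSON, a list of rows, each a list of 6 numbers: the shift along the world's x, y, z in mm, then the turn, a rotation vector about the world's x, y, z in rad. A call has 1 to 12 rows; each row shifts and turns the pose as measured when the row begins; what a row does not reach is not made up. A row lasts 1/10 s, in which the tool goes at most 50 mm and 8.59 degrees, less where a joint would pass 70% of its speed; a pose out of reach is approached as far as the arm can. A call with a gripper value outside its range is refused whole. OPENING is the opening, from 0 (shut) to 1 (fully open), set as the call begins (- or left out, the last holds). The fingers move at their own pace and stop on an object; FORCE is the grip in N (left out, the last holds). Time passes only in rows, so rows that do not move let the fingers close. It gives the time, the measured TCP pose, the force and the opening at its end, in the units of the state.
- status.get_state(): the state, without advancing time (a new reading comes with each control period).
- eyes.grab_frame(name): name is "scene" or "top"; returns the picture (400x640x3 uint8, blue, green, red); there is no depth.
- eyes.calibration(name): a dict with "camera_matrix" (3x3 intrinsics, pixels), "cam_to_world" (4x4, takes a point from camera to world coordinates). Camera axes: x right, y up, looking along -z (the intrinsics and any distortion apply to the point x, -y, -z); pixel columns grow to the right and rows downward; lengths in m; the calibration is good to about 2 mm. A picture is of the moment at which its call begins. calibration takes no time and is no camera call.
- workorder.job_done(): hands the job in, once; it reports no verdict.
The state is a dict: "t": time; "q": joint angles; "qd": joint speeds; "joint_efforts": joint torques, N m; "eef_pos": TCP position; "ee_rot": TCP orientation; "force": force on the tool from outside, world axes, zero at the start; "moment": the same for the moment, N m; "width": finger opening in m.
Only numpy, scipy, OpenCV 4.12 (cv2) and the standard library are available. Lean on these libraries where they do the work, as an engineer would, in place of code of your own. Each camera call takes 0.05 s, during which the arm holds its last target. There are 200 camera calls.

## Working session

There is one attempt and no reset: what is moved stays moved. The work goes in short steps, Python scripts to look and compute and a shell command to move; the robot and the scene stay as the last step left them, time stands still between calls to the robot, and variables do not carry over. Pictures are saved under pics/ and viewed, about 8 in all and at most 12, crops included, and the job is handed in when it is done.

```bash
mkdir -p pics; ls
python3 - <<'E'
from station import status, eyes
import cv2
s=status.get_state(); print(s)
for n in("scene","top"):
    cv2.imwrite(f"pics/{n}0.png",eyes.grab_frame(n)); print(eyes.calibration(n))
E
```

```text
pics
{'t': 0.0, 'q': array([ 1.63011987e+00,  3.59393802e-01,  1.10503257e-02, -3.53420367e-04,
       -1.22412969e+00, -2.88070214e-01]), 'qd': array([ 0.00048521,  0.00110169, -0.0013594 ,  0.00056228, -0.00079768,
       -0.00046142]), 'joint_efforts': array([-7.88643720e-04, -5.82728684e+01,  2.93062609e+01,  6.99710727e+00,
        6.99476586e-03, -1.60083887e-04]), 'eef_pos': array([0.15299596, 0.65691224, 0.22561393]), 'ee_rot': array([-3.14143476e+00, -1.70214042e-03, -1.79966349e+00]), 'force': array([-0.70891864,  0.91256727, -0.66049104]), 'moment': array([-0.00221453,  0.0690477 ,  0.0138771 ]), 'width': 0.08742404449459407}
{'camera_matrix': array([[419.67537603,   0.        , 321.40850627],
       [  0.        , 419.67537603, 197.93080033],
       [  0.        ,   0.        ,   1.        ]]), 'cam_to_world': array([[ 0.67874705,  0.53809784, -0.49975309,  0.01574268],
       [-0.73435663,  0.50175148, -0.45712776, -0.47751455],
       [ 0.0047724 ,  0.67727111,  0.73571806,  0.80488726],
       [ 0.        ,  0.        ,  0.        ,  1.        ]])}
{'camera_matrix': array([[383.63753588,   0.        , 319.66317743],
       [  0.        , 383.63753588, 201.06613008],
       [  0.        ,   0.        ,   1.        ]]), 'cam_to_world': array([[ 0.0077734 ,  0.99118664, -0.13224455,  0.36886323],
       [-0.99989854,  0.00928318,  0.0108039 , -0.05387004],
       [ 0.01193633,  0.13214715,  0.99115824,  1.09102045],
       [ 0.        ,  0.        ,  0.        ,  1.        ]])}
```

View pics/top0.png

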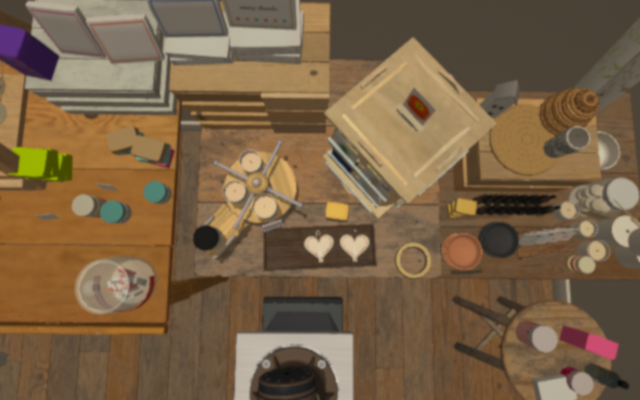

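View pics/scene0.png

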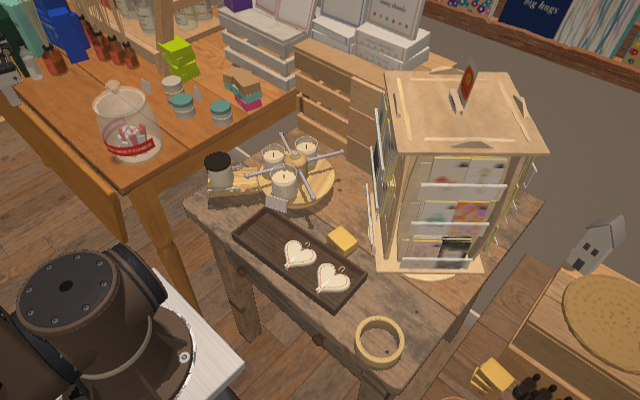

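The top view shows the hub at about (257,184), the candle lid at (206,237), and riders at (250,160), (234,191) and (265,207). The empty bay is to the right. I'll zoom in on both views next.

```bash
cat > h.py <<'E'
import numpy as np, cv2
from station import status, eyes
def ray(n,u,v,z):
    c=eyes.calibration(n);K=c["camera_matrix"];T=c["cam_to_world"]
    d=T[:3,:3]@np.array([(u-K[0,2])/K[0,0],-(v-K[1,2])/K[1,1],-1]);o=T[:3,3]
    return (o+d*(z-o[2])/d[2])[:2]
def pix(n,p):
    c=eyes.calibration(n);K=c["camera_matrix"];T=c["cam_to_world"]
    q=T[:3,:3].T@(np.array(p)-T[:3,3]);return np.array([K[0,2]-K[0,0]*q[0]/q[2],K[1,2]+K[1,1]*q[1]/q[2]])
def crop(n,x,y,w,h,s,out):
    im=eyes.grab_frame(n)[y:y+h,x:x+w];cv2.imwrite("pics/"+out,cv2.resize(im,None,fx=s,fy=s,interpolation=cv2.INTER_CUBIC))
E
python3 - <<'E'
from h import *
im=cv2.imread("pics/top0.png")[130:280,180:320];a=cv2.resize(im,None,fx=4,fy=4,interpolation=cv2.INTER_CUBIC)
cv2.imwrite("pics/topc.png",a)
E
```

```text
(no output)
```

View pics/topc.png

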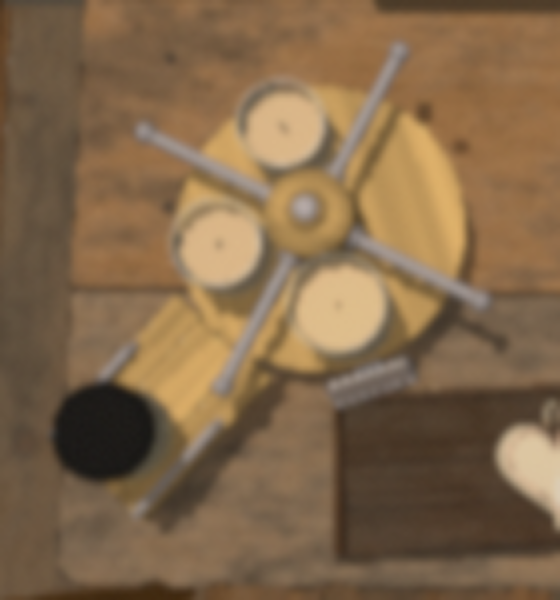

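Run:
```python
from h import *
r=lambda u,v,z: ray("top",180+(u+.5)/4-.5,130+(v+.5)/4-.5,z)
P=[r(*p,.082) for p in((400,47),(483,300),(223,385),(143,131))]
c=np.mean(P,0);print("tips",np.round(P,4),"c",c)
A=lambda d:np.degrees(np.arctan2(d[1],d[0]))
for p in P:print(np.hypot(*(p-c)),A(p-c))
print("hubtop",r(308,206,.118))
k=r(104,431,.115);print("candle",k,np.hypot(*(k-c)),A(k-c))
a,b=r(137,513,.054),r(215,425,.054);print("rail",a,b,A(a-b),np.hypot(*(a-c)))
t=r(370,383,.05);print("ticket",t,np.hypot(*(t-c)),A(t-c))
for u,v in((282,128),(219,246),(341,307)):
  q=r(u,v,.09);print("rider",q,np.hypot(*(q-c)),A(q-c))
```

```text
tips [[ 0.6654  0.0448]
 [ 0.4935 -0.0139]
 [ 0.4357  0.1558]
 [ 0.6055  0.2155]] c [0.5500519  0.10056126]
0.12817802945947482 -25.807816356298545
0.1276252115177686 -116.30095038166749
0.12695429568638122 154.2067186643866
0.1276527522560435 64.24842574000532
hubtop [0.54890343 0.09804336]
candle [0.40386879 0.22282923] 0.19057533063192436 140.09079234740983
rail [0.35181157 0.21565212] [0.41068299 0.16599422] 139.8524505026213 0.22922725212663653
ticket [0.44007576 0.0631365 ] 0.11616954565929337 -161.20661823583734
rider [0.60665716 0.1212456 ] 0.06026605513062967 20.072996223035542
rider [0.52674107 0.16013167] 0.06396896748705375 111.37118052693634
rider [0.48702845 0.07883447] 0.0666633976283264 -160.97880912235448
```

```bash
cat >> h.py <<'E'
C=np.array([.5498,.1000])
def fin(phi,d,r=.113):
    a=np.radians(phi);return C+r*np.array([np.cos(a),np.sin(a)])+d*np.array([-np.sin(a),np.cos(a)])
def phi_of(p,r=.113):  # arm angle if finger (offset sign handled by caller)
    v=np.array(p[:2])-C;return np.degrees(np.arctan2(v[1],v[0])),np.hypot(*v)
E
python3 - <<'E'
from h import *
for z in(.1,.15,.2,.25,.3,.35):print(z,ray("scene",111,88,z),ray("top",100,285,z))
print("spinner corner bottom?",ray("top",378,212,.0),ray("top",328,112,.46),ray("top",378,212,.46))
print("start154",fin(154,.036))
prev=None
for phi in range(154,70,-4):
    p=fin(phi,.0255);print(phi,np.round(p*1000), None if prev is None else np.round((p-prev)*1000,1));prev=p
E
```

```text
0.1 [0.39339798 0.72524025] [0.282913   0.48625932]
0.15 [0.36660963 0.63992485] [0.28724945 0.45900815]
0.2 [0.33982128 0.55460944] [0.2915859  0.43175697]
0.25 [0.31303293 0.46929404] [0.29592235 0.4045058 ]
0.3 [0.28624459 0.38397864] [0.3002588  0.37725463]
0.35 [0.25945624 0.29866324] [0.30459525 0.35000346]
spinner corner bottom? [ 0.48440994 -0.23306704] [ 0.60710417 -0.07383299] [ 0.43569272 -0.15751335]
start154 [0.43245491 0.11717935]
154 [437. 127.] None
150 [439. 134.] [2.1 7.8]
146 [442. 142.] [2.7 7.6]
142 [445. 149.] [3.2 7.4]
138 [449. 157.] [3.7 7.2]
134 [453. 164.] [4.2 6.9]
130 [458. 170.] [4.7 6.6]
126 [463. 176.] [5.1 6.3]
122 [468. 182.] [5.5 5.9]
118 [474. 188.] [5.9 5.5]
114 [481. 193.] [6.3 5.1]
110 [487. 197.] [6.6 4.6]
106 [494. 202.] [7.  4.1]
102 [501. 205.] [7.2 3.6]
98 [509. 208.] [7.5 3.1]
94 [516. 211.] [7.7 2.6]
90 [524. 213.] [7.8 2.1]
86 [532. 215.] [7.9 1.5]
82 [540. 215.] [8.  0.9]
78 [548. 216.] [8.1 0.4]
74 [556. 216.] [ 8.1 -0.2]
```

```bash
python3 -m jog '[[0,0,49,0,0,0],[0,0,49,0,0,0],[0,0,49,0,0,0],[0,0,49,0,0,0],[20,-40,0,0,0,-0.06],[20,-40,0,0,0,-0.06],[20,-40,0,0,0,-0.06],[20,-40,0,0,0,-0.05],[20,-40,0,0,0,0],[20,-40,0,0,0,0],[20,-40,0,0,0,0],[20,-40,0,0,0,0]]' 0
```

```text
t: 1.3
eef_pos: [0.3133, 0.3262, 0.4208]
ee_rot: [-3.141, -0.013, -2.034]
force: [0.9, 0.8, 0.3]
width: 0.0013
```

```bash
python3 -m jog '[[24,-42,0,0,0.013,0.0],[24,-42,0,0,0,0],[24,-42,0,0,0,0],[24,-42,0,0,0,0],[22,-40,0,0,0,0],[0,0,-49,0,0,0],[0,0,-49,0,0,0],[0,0,-49,0,0,0],[0,0,-49,0,0,0],[0,0,-49,0,0,0],[0,0,-40,0,0,0],[0,0,0,0,0,0]]' 0
python3 - <<'E'
from h import *
crop("top",180,130,140,150,4,"t1.png")
E
```

```text
t: 2.5
eef_pos: [0.4314, 0.0985, 0.129]
ee_rot: [3.132, -0.013, -2.045]
force: [-0.9, 1.1, 0.4]
width: 0.0008
```

View pics/t1.png

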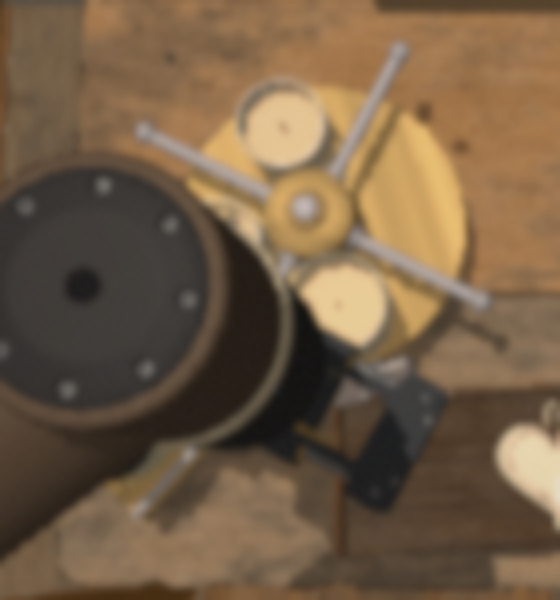

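```bash
python3 -m jog '[[0,0,-40,0,0,0],[0,0,-15,0,0,0],[0,9,0,0.009,0,0],[1,9,0,0,0,0],[2,5,0,0,0,0],[2,5,0,0,0,0],[0,0,0,0,0,0]]' 0
python3 - <<'E'
from h import *
E
```

```text
t: 3.25
eef_pos: [0.4482, 0.1367, 0.0895]
ee_rot: [-3.141, 0.016, -2.04]
force: [-0.0, 0.5, 0.2]
width: 0.0005
```

```bash
python3 -m jog '[[0,0,0,0,0,0],[0,0,0,0,0,0]]' 0
python3 - <<'E'
from h import *
crop("scene",190,110,170,130,4.5,"s1.png")
print(status.get_state()["eef_pos"])
E
```

```text
t: 3.45
eef_pos: [0.4486, 0.1373, 0.0904]
ee_rot: [-3.141, 0.018, -2.039]
force: [0.1, -0.5, -0.2]
width: 0.0004
[0.44853246 0.13716081 0.09035499]
```

View pics/s1.png

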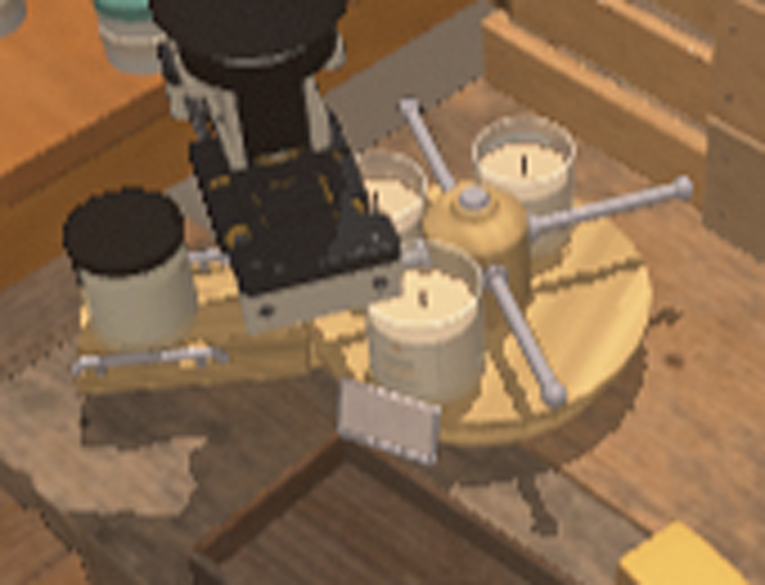

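Run:
```python
from h import *
for u,v in((410,107),(685,188),(555,393)):
    p=ray("scene",190+(u+.5)/4.5-.5,110+(v+.5)/4.5-.5,.082);print(p,phi_of(p))
```

```text
[0.60673248 0.21502023] (np.float64(63.66560422264519), np.float64(0.12833923840161474))
[0.66428597 0.04467301] (np.float64(-25.79282375247466), np.float64(0.12715389319398257))
[ 0.49554779 -0.01170116] (np.float64(-115.90541282958397), np.float64(0.12417911126834712))
```

```bash
python3 -m jog '[[-8,-14,0,0,0,0],[-8,-13,0,0,0,0],[0,0,0,0,0,0],[0,0,0,0,0,0]]' 0; python3 -m jog '[[0,0,0,0,0,0]]'
```

```text
t: 3.9
eef_pos: [0.4301, 0.1067, 0.09]
ee_rot: [-3.141, 0.016, -2.04]
force: [-0.1, -0.1, 0.9]
width: 0.0002
t: 4.0
eef_pos: [0.43, 0.1064, 0.0901]
ee_rot: [-3.141, 0.016, -2.04]
force: [-0.0, 0.1, 0.7]
width: 0.0003
```

```bash
python3 -m jog '[[0,0,-8,0,0,0],[0,0,-8,0,0,0],[0,0,0,0,0,0],[0,0,0,0,0,0]]' 0; python3 -m jog '[[3,6,0,0,0,0],[3,6,0,0,0,0],[0,0,0,0,0,0],[0,0,0,0,0,0]]'
```

```text
t: 4.4
eef_pos: [0.4303, 0.1068, 0.0722]
ee_rot: [-3.141, 0.016, -2.04]
force: [1.0, -0.1, -0.4]
width: 0.0002
t: 4.8
eef_pos: [0.4374, 0.1205, 0.0723]
ee_rot: [-3.141, 0.016, -2.04]
force: [-0.3, -0.6, 0.2]
width: 0.0002
```

```bash
python3 -m jog '[[0,6,0,0,0,0],[2,7.8,0,0,0,-0.07],[2.5,7.5,0,0,0,-0.07],[3,7.4,0,0,0,-0.07],[3.5,7.2,0,0,0,-0.07],[4,6.9,0,0,0,-0.07],[4.5,6.6,0,0,0,-0.07],[0,0,0,0,0,0]]' 0
python3 - <<'E'
from h import *
s=status.get_state();p=s["eef_pos"];a,r=phi_of(p);print(p,a,r,"arm~",a-np.degrees(np.arcsin(.0255/r)),"alongr",np.sqrt(r*r-.0255**2),"yaw-arm",np.degrees(s["ee_rot"][2]))
E
```

```text
t: 5.6
eef_pos: [0.4557, 0.1713, 0.0723]
ee_rot: [-3.141, 0.013, -2.477]
force: [-0.5, -0.3, 0.5]
width: 0.0005
[0.45571502 0.17134424 0.07232609] 142.8271120230034 0.118076179915714 arm~ 130.355124262964 alongr 0.11528978386434793 yaw-arm -141.91642886197562
```

```bash
python3 -m jog '[[5,6,0,0,0,-0.07],[5.5,5.7,0,0,0,-0.07],[5.9,5.4,0,0,0,-0.07],[6.3,5,0,0,0,-0.07],[6.6,4.6,0,0,0,-0.07],[7,4.1,0,0,0,-0.07],[7.2,3.5,0,0,0,-0.07],[7.5,3,0,0,0,-0.07],[7.7,2.5,0,0,0,-0.07],[7.8,2,0,0,0,-0.07],[0,0,0,0,0,0]]' 0
python3 - <<'E'
from h import *
s=status.get_state();p=s["eef_pos"];a,r=phi_of(p);print(p,a,r,"arm~",a-np.degrees(np.arcsin(.0255/r)),"alongr",np.sqrt(r*r-.0255**2),"yaw-arm",np.degrees(s["ee_rot"][2]))
crop("scene",190,110,170,130,4.5,"s2.png")
E
```

```text
t: 6.7
eef_pos: [0.5179, 0.2126, 0.0714]
ee_rot: [3.141, 0.005, 3.102]
force: [-0.2, -0.4, -0.9]
width: 0.0004
[0.51787607 0.21260854 0.0713624 ] 105.82775285914241 0.11704623578737391 arm~ 93.24422732195782 alongr 0.11423472025611797 yaw-arm 177.71480459155268
```

View pics/s2.png

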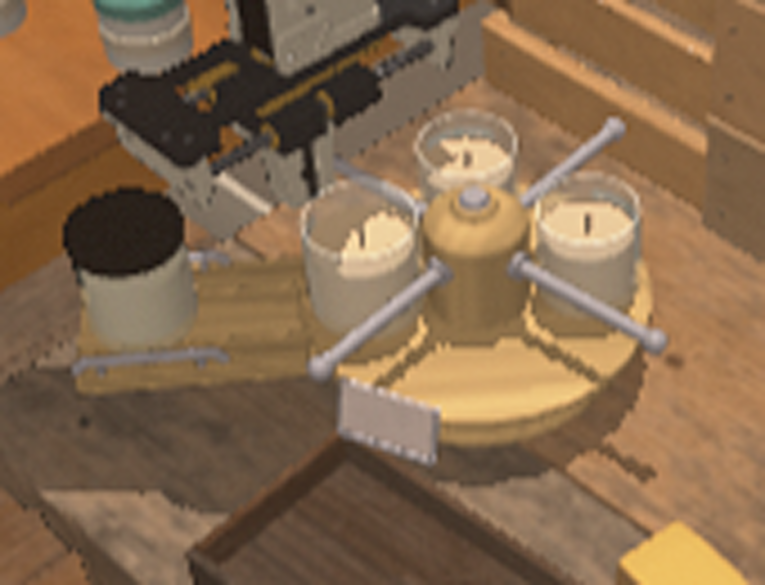

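```bash
python3 -m jog '[[7.8,1.7,0.5,0,0,-0.07],[7.9,1.2,0.5,0,0,-0.07],[8,0.6,0.5,0,0,-0.07],[8,0.1,0,0,0,-0.07],[7,-0.3,0,0,0,-0.06],[0,0,0,0,0,0],[-6,0,0,0,0,0],[0,0,25,0,0,0],[0,0,40,0,0,0],[0,0,10,0,0,0],[0,0,0,0,0,0]]' 0
python3 - <<'E'
from h import *
s=status.get_state();print(s["eef_pos"],s["ee_rot"])
im=eyes.grab_frame("scene");cv2.imwrite("pics/s3full.png",im)
cv2.imwrite("pics/s3.png",cv2.resize(im[110:240,190:360],None,fx=4.5,fy=4.5,interpolation=cv2.INTER_CUBIC))
E
```

```text
t: 7.85
eef_pos: [0.5404, 0.2124, 0.1481]
ee_rot: [-3.137, -0.002, 2.784]
force: [-0.2, 0.7, -1.5]
width: 0.0002
[0.54035801 0.21243727 0.14811981] [-3.13727787e+00 -2.08001478e-03  2.78435114e+00]
```

View pics/s3.png

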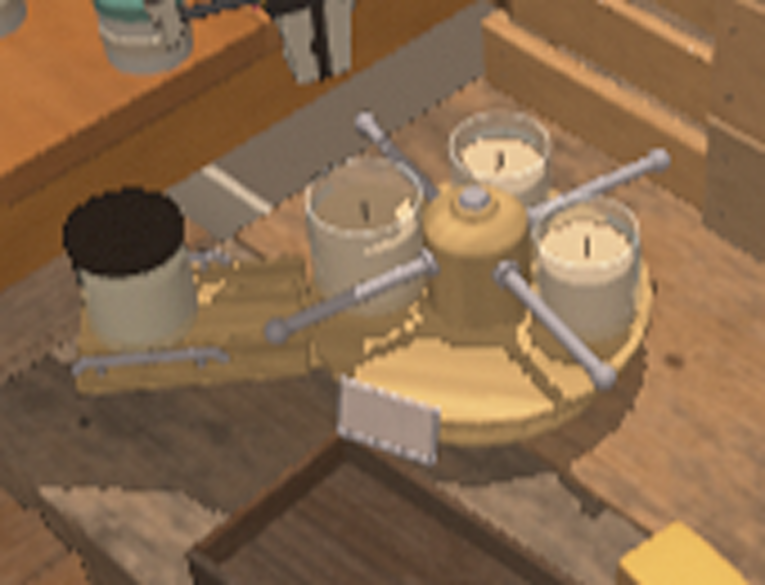

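Run:
```python
from h import *
A=[]
for u,v in((364,120),(658,157),(603,377),(277,332)):
    p=ray("scene",190+(u+.5)/4.5-.5,110+(v+.5)/4.5-.5,.082);a=phi_of(p);print(a);A.append(a[0]%90)
m=90+np.mean(A);print(m,"start",fin(m,.042,.112))
for phi in np.arange(m,94,-4):
    p=fin(phi,.0255);print(round(phi,1),np.round(p*1000), np.round((fin(phi-4,.0255)-p)*1000,1))
```

```text
(np.float64(76.83279881636128), np.float64(0.12961569763636574))
(np.float64(-11.607527617976663), np.float64(0.1271522773734483))
(np.float64(-103.23133260282971), np.float64(0.1255934601489644))
(np.float64(167.17630001743623), np.float64(0.12684071758948118))
167.2925596532478 start [0.43130447 0.08366571]
167.3 [434. 100.] [0.3 8.1]
163.3 [434. 108.] [0.8 8. ]
159.3 [435. 116.] [1.4 8. ]
155.3 [436. 124.] [2.  7.8]
151.3 [438. 132.] [2.5 7.7]
147.3 [441. 140.] [3.  7.5]
143.3 [444. 147.] [3.5 7.3]
139.3 [448. 154.] [4. 7.]
135.3 [452. 161.] [4.5 6.7]
131.3 [456. 168.] [5.  6.4]
127.3 [461. 174.] [5.4 6. ]
123.3 [466. 180.] [5.8 5.6]
119.3 [472. 186.] [6.2 5.2]
115.3 [478. 191.] [6.5 4.8]
111.3 [485. 196.] [6.9 4.3]
107.3 [492. 200.] [7.1 3.8]
103.3 [499. 204.] [7.4 3.3]
99.3 [506. 207.] [7.6 2.8]
95.3 [514. 210.] [7.8 2.2]
```

```bash
python3 -m jog '[[-9,-10.7,0,0,0,0.142],[-9,-10.7,0,0,0,0.142],[-9,-10.7,0,0,0,0.142],[-9,-10.7,0,0,0,0.142],[-9,-10.7,0,0,0,0.142],[-9,-10.7,0,0,0,0.142],[-9,-10.7,0,0,0,0.142],[-9,-10.7,0,0,0,0.142],[-9,-10.7,0,0,0,0.142],[-9,-10.7,0,0,0,0.142],[-9,-10.7,0,0,0,0.142],[0,0,0,0,0,0]]' 0;python3 -m jog '[[0,0,0,0,0,0]]'
```

```text
t: 9.1
eef_pos: [0.4251, 0.0848, 0.1315]
ee_rot: [-3.141, -0.022, -1.859]
force: [0.2, 0.8, 0.4]
width: 0.0002
t: 9.2
eef_pos: [0.4247, 0.0846, 0.1309]
ee_rot: [-3.141, -0.023, -1.862]
force: [-0.1, -0.2, -0.2]
width: 0.0001
```

```bash
python3 -m jog '[[6,-1,0,0,0,0.065],[0,0,0,0,0,0],[0,0,-28,0,0,0],[0,0,-20,0,0,0],[0,0,-5,0,0,0],[0,0,0,0,0,0],[0,0,0,0,0,0]]' 0
```

```text
t: 9.9
eef_pos: [0.4319, 0.0856, 0.0755]
ee_rot: [-3.141, -0.024, -1.814]
force: [0.2, -0.2, 0.5]
width: 0.0005
```

```bash
python3 -m jog '[[1,7,-0.5,0,0,0],[1,7,-0.5,0,0,0],[0.3,8.1,0,0,0,-0.07],[0.8,8,0,0,0,-0.07],[1.4,8,0,0,0,-0.07],[2,7.8,0,0,0,-0.07],[2.5,7.7,0,0,0,-0.07],[3,7.5,0,0,0,-0.07],[3.5,7.3,0,0,0,-0.07],[4,7,0,0,0,-0.07],[4.5,6.7,0,0,0,-0.07],[0,0,0,0,0,0]]' 0
cat >> h.py <<'E'
def st(sgn=1):
    s=status.get_state();p=s["eef_pos"];a,r=phi_of(p);print(p,"arm~",a-sgn*np.degrees(np.arcsin(.0255/r)),"alongr",np.sqrt(r*r-.0255**2),"yaw",np.degrees(s["ee_rot"][2]),s["force"])
E
python3 -c "
from h import *
st()"
```

```text
t: 11.1
eef_pos: [0.4582, 0.1767, 0.0803]
ee_rot: [-3.138, -0.019, -2.471]
force: [0.5, 0.1, -0.6]
width: 0.0003
[0.45824806 0.17674349 0.08031905] arm~ 127.70360098737427 alongr 0.11670934644380206 yaw -141.56271055722308 [ 0.45664554  0.08960255 -0.5824609 ]
```

```bash
python3 -m jog '[[0,0,-6,0,0,0],[5.2,5.8,-1,0,0,-0.07],[5.6,5.4,-1,0,0,-0.07],[6,5,-1,0,0,-0.07],[6.4,4.6,0,0,0,-0.07],[6.7,4.1,0,0,0,-0.07],[7,3.6,0,0,0,-0.07],[0,0,0,0,0,0]]' 0
python3 - <<'E'
from h import *
st()
crop("scene",190,110,170,130,4.5,"s4.png")
E
```

```text
t: 11.9
eef_pos: [0.4926, 0.205, 0.0695]
ee_rot: [-3.139, -0.021, -2.893]
force: [0.0, 0.1, 0.1]
width: 0.0004
[0.49263094 0.20498401 0.06946802] arm~ 106.25371549161135 alongr 0.11678910296432586 yaw -165.74481306359294 [0.01923028 0.08798628 0.10650717]
```

View pics/s4.png

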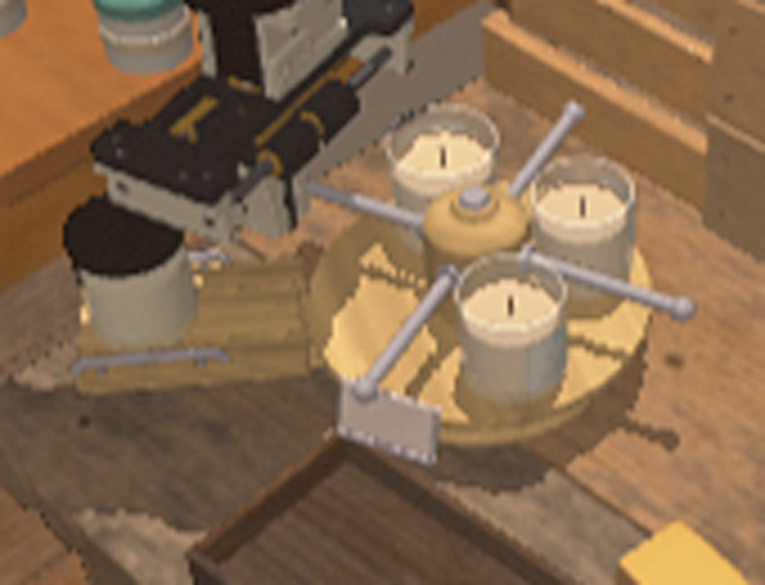

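Run:
```python
from h import *
for u,v in((573,113),(682,308),(366,387)):
    print(phi_of(ray("scene",190+(u+.5)/4.5-.5,110+(v+.5)/4.5-.5,.082)))
print((fin(100.5,.0255)-fin(106,.0255))*1000,(fin(95,.0255)-fin(100.5,.0255))*1000)
```

```text
(np.float64(17.980980320177792), np.float64(0.12635230945217152))
(np.float64(-72.02583152536504), np.float64(0.12494282125434925))
(np.float64(-162.86247896696196), np.float64(0.12400585522199857))
[9.99357993 4.86697959] [10.41405079  3.88673079]
```

```bash
python3 -m jog '[[7.2,3.7,1,0,0,-0.06],[7.4,3.4,1,0,0,-0.06],[6.2,2.4,1,0,0,-0.05],[0,0,0,0,0,0],[0,0,0,0,0,0]]' 0
python3 - <<'E'
from h import *
st()
crop("scene",190,110,170,130,4.5,"s5.png")
E
```

```text
t: 12.45
eef_pos: [0.5092, 0.2118, 0.0709]
ee_rot: [-3.137, -0.026, -3.053]
force: [0.2, -0.2, -0.2]
width: 0.0002
[0.50916886 0.21184149 0.07089479] arm~ 97.59135545997515 alongr 0.11622890329040528 yaw -174.9051162305432 [ 0.16645915 -0.16718898 -0.19329976]
```

View pics/s5.png

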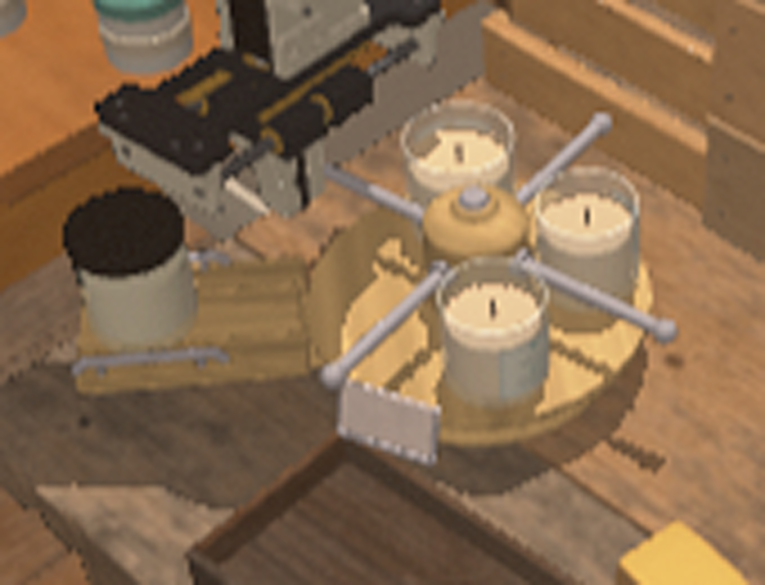

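```bash
cat >> h.py <<'E'
def arms(img,n="scene",lo=0,hi=90):
    g=img.astype(np.float32);g=cv2.GaussianBlur(g[:,:,0]-g[:,:,2],(0,0),.7) # blue minus red
    best=[]
    for th in np.arange(lo,hi,.5):
        sc=[]
        for k in range(4):
            a=np.radians(th+90*k);u=np.array([np.cos(a),np.sin(a)])
            q=np.array([pix(n,[*(C+r*u),.082]) for r in np.linspace(.07,.128,20)],np.float32)
            sc.append(cv2.remap(g,q[:,0],q[:,1],cv2.INTER_LINEAR).mean())
        best.append(np.mean(sorted(sc)[1:]))
    i=int(np.argmax(best));return lo+.5*i,best[i],np.median(best)
E
python3 - <<'E'
from h import *
for u,v in((601,122),(665,329),(333,373)):
    print(phi_of(ray("scene",190+(u+.5)/4.5-.5,110+(v+.5)/4.5-.5,.082)))
for f in("scene0","s3full"):print(f,arms(cv2.imread(f"pics/{f}.png")))
print("now",arms(eyes.grab_frame("scene")))
print((fin(95,.0255)-fin(98.8,.0255))*1000)
E
```

```text
(np.float64(9.448951484058098), np.float64(0.12717503961563117))
(np.float64(-80.66805371817014), np.float64(0.12432823465867476))
(np.float64(-172.42421207634015), np.float64(0.12458789738574884))Traceback (most recent call last):
  File "<stdin>", line 4, in <module>
  File "h.py", line 26, in arms
    q=np.array([pix(n,[*(C+r*u),.082]) for r in np.linspace(.07,.128,20)],np.float32)
                ~~~^^^^^^^^^^^^^^^^^^^
  File "h.py", line 8, in pix
    c=eyes.calibration(n);K=c["camera_matrix"];T=c["cam_to_world"]
ValueError: time passes only in moves, steps and waits
```

```bash
sed -i 's/c=eyes.calibration(n);/c=cal(n);/' h.py; sed -i '2a import functools\ncal=functools.lru_cache(None)(eyes.calibration)' h.py
python3 - <<'E'
from h import *
for f in("scene0","s3full"):print(f,arms(cv2.imread(f"pics/{f}.png")))
print("now",arms(eyes.grab_frame("scene")))
print((fin(95,.0255)-fin(98.8,.0255))*1000)
E
```

```text
scene0 (63.5, np.float32(-17.252188), np.float32(-61.035187))
s3full (77.0, np.float32(-15.449183), np.float32(-58.843002))
now (8.5, np.float32(-17.16673), np.float32(-60.98835))
[7.2356595  2.57886117]
```

```bash
python3 -m jog '[[4.2,1.4,0.5,0,0,-0.035],[4.2,1.3,0.5,0,0,-0.035],[0,0,0,0,0,0],[0,0,0,0,0,0]]' 0; 
python3 -c "
from h import *
st();print(arms(eyes.grab_frame('scene')))"
```

```text
t: 12.95
eef_pos: [0.517, 0.2144, 0.0721]
ee_rot: [-3.137, -0.027, -3.126]
force: [-0.4, -0.0, 0.2]
width: 0.0008
[0.51701539 0.21436194 0.07207501] arm~ 93.61926550607697 alongr 0.11620341172114214 yaw -179.10828192350112 [-0.37593853 -0.01668392  0.23689264]
(5.0, np.float32(-17.422739), np.float32(-60.74493))
```

```bash
python3 -m jog '[[-7,0,0,0,0,0],[0,0,30,0,0,0],[0,0,45,0,0,0],[0,0,45,0,0,0],[-22,6.5,0,0,0,0.12],[-22,6.5,0,0,0,0.12],[-22,6.5,0,0,0,0.12],[-22,6.5,0,0,0,0.12],[-22,6.5,0,0,0,0.12],[-22,6.5,0,0,0,0.12],[-16,5,0,0,0,0.12],[0,0,0,0,0,0]]' 0.2
python3 -m jog '[[0,0,0,0,0,0]]'; python3 -c "
from h import *
im=eyes.grab_frame('scene');print(arms(im))"
```

```text
t: 14.2
eef_pos: [0.3505, 0.2564, 0.1963]
ee_rot: [-3.137, -0.024, -2.249]
force: [0.6, 0.2, -0.9]
width: 0.0176
t: 14.3
eef_pos: [0.35, 0.2564, 0.1965]
ee_rot: [-3.137, -0.023, -2.249]
force: [0.9, -0.3, -0.4]
width: 0.0178
(5.5, np.float32(-17.350185), np.float32(-62.550552))
```

Run:
```python
from h import *
for z in(-.2,-.1,0,.05,.1,.15,.2):print(z,ray("scene",127,188,z),ray("top",165,326,z),"edge near stand",ray("top",174,240,z))
```

```text
-0.2 [0.29145088 0.6488639 ] [0.12821122 0.4298333 ] edge near stand [0.40558315 0.41681896]
-0.1 [0.26401415 0.53677386] [0.14685166 0.39236655] edge near stand [0.40273889 0.38036028]
0 [0.23657742 0.42468383] [0.16549211 0.35489981] edge near stand [0.39989464 0.3439016 ]
0.05 [0.22285905 0.36863882] [0.17481234 0.33616643] edge near stand [0.39847251 0.32567226]
0.1 [0.20914069 0.3125938 ] [0.18413256 0.31743306] edge near stand [0.39705038 0.30744292]
0.15 [0.19542232 0.25654878] [0.19345279 0.29869969] edge near stand [0.39562826 0.28921358]
0.2 [0.18170396 0.20050377] [0.20277301 0.27996632] edge near stand [0.39420613 0.27098424]
```

```bash
python3 -m jog '[[5.5,6.5,0,0,0,-0.02],[0,0,0,0,0,0],[0,0,-30,0,0,0],[0,0,-30,0,0,0],[0,0,-25,0,0,0],[0,0,-20,0,0,0],[0,0,0,0,0,0],[0,0,0,0,0,0]]'
python3 -c "
from h import *
im=eyes.grab_frame('scene')
cv2.imwrite('pics/s6.png',cv2.resize(im[90:240,140:360],None,fx=3.6,fy=3.6,interpolation=cv2.INTER_CUBIC))"
```

```text
t: 15.15
eef_pos: [0.3608, 0.2632, 0.0881]
ee_rot: [-3.136, -0.023, -2.285]
force: [0.7, 0.1, 0.2]
width: 0.0175
```

View pics/s6.png

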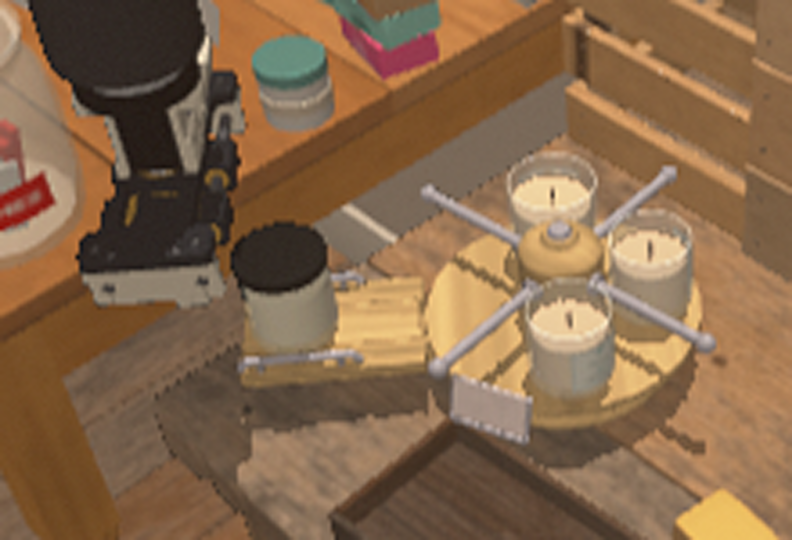

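```bash
python3 -m jog '[[-2,-2.5,-5,0,0,0.03],[0,0,-5,0,0,0],[0,0,0,0,0,0],[0,0,0,0,0,0]]'
python3 -m jog '[[6,-5,0,0,0,0],[6,-5,0,0,0,0],[6,-5,0,0,0,0],[6,-5,0,0,0,0],[6,-5,0,0,0,0],[0,0,0,0,0,0]]'
cat >> h.py <<'E'
def lip():
    s=status.get_state();v=s["eef_pos"][:2]-C;u=np.array([-.766,.643]);print("r",v@u,"lat",v@np.array([-.643,-.766]),s["eef_pos"][2],s["force"])
E
python3 -c "
from h import *
lip()"
```

```text
t: 15.6
eef_pos: [0.3598, 0.2621, 0.0801]
ee_rot: [-3.136, -0.017, -2.253]
force: [-0.2, 0.1, 0.3]
width: 0.0174
t: 16.2
eef_pos: [0.3929, 0.2356, 0.0811]
ee_rot: [-3.137, -0.015, -2.253]
force: [-0.4, 0.6, 0.4]
width: 0.0174
r 0.20741810055870724 lat -0.002974758906252109 0.08111210436745173 [-0.41901486  0.63731116  0.35036334]
```

```bash
python3 -m jog '[[6,-5.3,-1,0,0,0],[5.8,-5.4,-1,0,0,0],[5.8,-5.4,-1,0,0,0],[5.8,-5.4,-1,0,0,0],[5.8,-5.3,0,0,0,0],[6,-5.2,0,0,0,0],[6,-5,0,0,0,0],[6,-5,0,0,0,0],[0,0,0,0,0,0]]'
python3 -c "
from h import *
lip();im=eyes.grab_frame('scene');print(arms(im))
cv2.imwrite('pics/s7.png',cv2.resize(im[90:240,140:360],None,fx=3.6,fy=3.6,interpolation=cv2.INTER_CUBIC))"
```

```text
t: 17.1
eef_pos: [0.4444, 0.19, 0.0769]
ee_rot: [-3.137, -0.015, -2.253]
force: [-0.5, 1.2, 0.7]
width: 0.0174
r 0.1385943179683333 lat -0.0012125533794021398 0.07685331606946039 [-0.5336896   1.21553544  0.65247548]
(5.0, np.float32(-17.213549), np.float32(-49.832283))
```

View pics/s7.png

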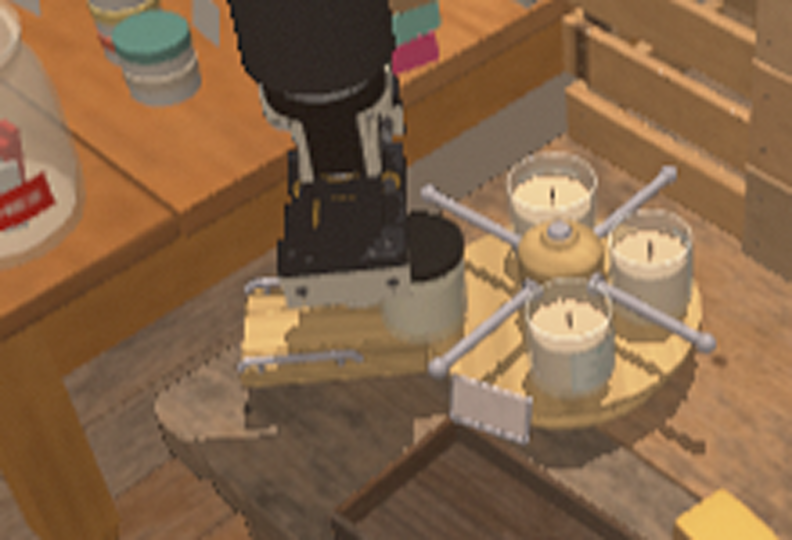

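```bash
python3 -m jog '[[6,-5,0,0,0,0],[6,-5,0,0,0,0],[5.5,-4.7,0,0,0,0],[3,-2.5,0,0,0,0],[0,0,0,0,0,0]]'
python3 -c "
from h import *
lip()"
python3 -m jog '[[3,-2.5,0,0,0,0],[0,0,0,0,0,0]]'; python3 -c "
from h import *
lip()"
```

```text
t: 17.65
eef_pos: [0.466, 0.1718, 0.0768]
ee_rot: [-3.138, -0.015, -2.253]
force: [-1.2, 2.9, 0.7]
width: 0.0178
r 0.11036999388544658 lat -0.0011050525424000646 0.07684972310130621 [-1.17494989  2.89014665  0.66197012]
t: 17.85
eef_pos: [0.4692, 0.169, 0.0768]
ee_rot: [-3.137, -0.015, -2.253]
force: [-1.0, 0.8, -0.2]
width: 0.0175
r 0.10610907109454062 lat -0.0010140597240255733 0.07679427787839668 [-1.00675932  0.849015   -0.19333812]
```

```bash
python3 -m jog '[[2,-1.7,0,0,0,0],[0,0,0,0,0,0]]'; python3 -m jog '[[2,-1.7,0,0,0,0],[0,0,0,0,0,0]]';python3 -c "
from h import *
lip()"
```

```text
t: 18.05
eef_pos: [0.4713, 0.1672, 0.0768]
ee_rot: [-3.138, -0.015, -2.253]
force: [-0.2, 0.9, 1.6]
width: 0.0177
t: 18.25
eef_pos: [0.4733, 0.1655, 0.0768]
ee_rot: [-3.138, -0.015, -2.253]
force: [-0.8, 1.9, 0.4]
width: 0.0176
r 0.10070268578017905 lat -0.0009891848388544067 0.07680671093808467 [-0.79389863  1.93871354  0.39656176]
```

```bash
python3 -m jog '[[2,-1.7,0,0,0,0],[0,0,0,0,0,0]]'; python3 -m jog '[[2,-1.7,0,0,0,0],[0,0,0,0,0,0]]';python3 -c "
from h import *
lip();print(arms(eyes.grab_frame('scene')))"
```

```text
t: 18.45
eef_pos: [0.4737, 0.1647, 0.0764]
ee_rot: [-3.14, -0.015, -2.253]
force: [-3.4, 2.6, 2.9]
width: 0.0174
t: 18.65
eef_pos: [0.4736, 0.165, 0.0764]
ee_rot: [3.139, -0.014, -2.254]
force: [-1.1, 1.4, 1.2]
width: 0.0173
r 0.10022436481564809 lat -0.0007994227800956835 0.07636130262131455 [-1.11941213  1.44716864  1.19465117]
(5.0, np.float32(-14.637467), np.float32(-46.268425))
```

```bash
python3 -m jog '[[-4,3.4,0,0,0,0],[-12,10,0,0,0,0],[-15,12.5,0,0,0,0],[-15,12.5,0,0,0,0],[0,0,0,0,0,0],[0,0,40,0,0,0],[0,0,45,0,0,0],[0,0,25,0,0,0],[0,0,0,0,0,0]]' 0
python3 - <<'E'
from h import *
im=eyes.grab_frame("scene");m=arms(im)[0]+90;print(m)
s=status.get_state();print(s["eef_pos"],s["ee_rot"],"start",fin(m,-.042,.114))
for phi in np.arange(m,m+64,4):print(round(phi,1),np.round(fin(phi,-.0255)*1000), np.round((fin(phi+4,-.0255)-fin(phi,-.0255))*1000,1))
t=cv2.imwrite("pics/top8.png",eyes.grab_frame("top"))
E
```

```text
t: 19.6
eef_pos: [0.4253, 0.2015, 0.1887]
ee_rot: [-3.141, -0.021, -2.254]
force: [-0.2, 0.2, -0.4]
width: 0.0006
95.0
[0.42468185 0.20111724 0.18715998] [ 3.14123616 -0.02235069 -2.25410221] start [0.58170442 0.21722674]
95.0 [565. 215.] [-8.   0.8]
99.0 [557. 216.] [-8.1  0.2]
103.0 [549. 216.] [-8.1 -0.3]
107.0 [541. 216.] [-8.  -0.9]
111.0 [533. 215.] [-8.  -1.4]
115.0 [525. 213.] [-7.8 -2. ]
119.0 [517. 211.] [-7.7 -2.5]
123.0 [510. 209.] [-7.5 -3.1]
127.0 [502. 206.] [-7.2 -3.6]
131.0 [495. 202.] [-7.  -4.1]
135.0 [488. 198.] [-6.7 -4.6]
139.0 [481. 193.] [-6.3 -5. ]
143.0 [475. 188.] [-6.  -5.4]
147.0 [469. 183.] [-5.6 -5.8]
151.0 [463. 177.] [-5.2 -6.2]
155.0 [458. 171.] [-4.7 -6.6]
```

```bash
python3 -m jog '[[22,2.3,0,0,0,-0.114],[22,2.3,0,0,0,-0.114],[22,2.3,0,0,0,-0.114],[22,2.3,0,0,0,-0.114],[22,2.3,0,0,0,-0.114],[22,2.3,0,0,0,-0.114],[20,2.3,0,0,0,-0.114],[0,0,0,0,0,0],[0,0,0,0,0,0]]' 0
```

```text
t: 20.6
eef_pos: [0.5761, 0.2103, 0.1683]
ee_rot: [-3.134, -0.048, -3.087]
force: [-1.3, 0.6, 0.3]
width: 0.0004
```

```bash
python3 -m jog '[[6,7,0,0,-0.046,0.02],[0,0,0,0,0,0],[0,0,-30,0,0,0],[0,0,0,0,0,0]]' 0; python3 -m jog '[[0,0,0,0,0,0]]' 0
```

```text
t: 21.0
eef_pos: [0.5786, 0.2158, 0.1348]
ee_rot: [-3.129, -0.007, -3.062]
force: [0.5, -0.4, -1.1]
width: 0.0005
t: 21.1
eef_pos: [0.5786, 0.2157, 0.1356]
ee_rot: [-3.128, -0.008, -3.061]
force: [0.3, -0.0, 0.4]
width: 0.0005
```

```bash
python3 -m jog '[[0,0,-25,0,0,0],[0,0,-25,0,0,0],[0,0,-9,0,0,0],[0,0,0,0,0,0],[0,0,0,0,0,0]]' 0; python3 -m jog '[[-6,0.5,0,0,0,0],[-6,0.5,0,0,0,0],[-8,0.8,0,0,0,0.06],[-8.1,0.2,0,0,0,0.07],[-8.1,-0.3,0,0,0,0.07],[-8,-0.9,0,0,0,0.07],[-8,-1.4,0,0,0,0.07],[0,0,0,0,0,0]]'; python3 -c "
from h import *
st(-1);print(arms(eyes.grab_frame('scene')))"
```

```text
t: 21.6
eef_pos: [0.5808, 0.2168, 0.0818]
ee_rot: [-3.131, -0.003, -3.059]
force: [0.5, 0.6, -0.6]
width: 0.0004
t: 22.4
eef_pos: [0.527, 0.2185, 0.0896]
ee_rot: [-3.135, 0.008, -2.705]
force: [0.2, 0.7, 1.0]
width: 0.0005
[0.52696198 0.21852074 0.08961649] arm~ 113.1033114016823 alongr 0.11797665675494165 yaw -154.96141020121377 [0.18798634 0.68020315 1.02969826]
(6.5, np.float32(-16.068556), np.float32(-52.59234))
```

```bash
python3 -m jog '[[0,0,8,0,0,0],[0,0,0,0,0,0],[13,0,0,0,0,-0.08],[13,0,0,0,0,-0.08],[13,0,0,0,0,-0.08],[10,0,0,0,0,-0.08],[0,0,0,0,0,0],[0,0,0,0,0,0]]' 0; python3 -c "
from h import *
st(-1);print(arms(eyes.grab_frame('scene')))"
```

```text
t: 23.25
eef_pos: [0.5807, 0.2198, 0.1006]
ee_rot: [-3.136, 0.012, -3.046]
force: [0.5, -0.1, -0.0]
width: 0.0004
[0.58065304 0.2197542  0.10060144] arm~ 87.45261310502747 alongr 0.12100713770581581 yaw -174.5171087889115 [ 0.52518936 -0.13533602 -0.02155797]
(6.5, np.float32(-15.337582), np.float32(-53.088585))
```

```bash
python3 -m jog '[[0,-3,-12,0,0,0],[0,-2,-12,0,0,0],[0,0,-6,0,0,0],[0,0,0,0,0,0],[0,0,0,0,0,0]]' 0; python3 -m jog '[[0,0,-1,0,0,0],[-6,0.5,-1,0,0,0],[-6,0.5,-1,0,0,0],[-8,0.5,-1.3,0,0,0.06],[-8.1,0,-1.3,0,0,0.06],[0,0,0,0,0,0]]'; python3 -c "
from h import *
st(-1);print(arms(eyes.grab_frame('scene')))"
```

```text
t: 23.8
eef_pos: [0.5785, 0.2138, 0.0672]
ee_rot: [-3.135, 0.01, -3.042]
force: [-1.2, 0.2, 0.2]
width: 0.0006
t: 24.4
eef_pos: [0.549, 0.2163, 0.0627]
ee_rot: [-3.137, 0.013, -2.918]
force: [-0.5, -0.4, 0.2]
width: 0.0004
[0.54898168 0.21625228 0.06268085] arm~ 103.07388014874118 alongr 0.11342403421042196 yaw -167.1797220886802 [-0.54599854 -0.40956505  0.17231674]
(11.5, np.float32(-15.73116), np.float32(-52.743004))
```

```bash
python3 -m jog '[[-8.1,-0.3,1,0,0,0.07],[-8,-0.9,1,0,0,0.07],[-8,-1.4,0,0,0,0.07],[-7.8,-2,0,0,0,0.07],[-7.7,-2.6,-0.5,0,0,0.07],[-7.5,-3.2,-0.5,0,0,0.07],[0,0,0,0,0,0]]'; python3 -c "
from h import *
st(-1);print(arms(eyes.grab_frame('scene')))"
```

```text
t: 25.15
eef_pos: [0.5049, 0.2086, 0.0662]
ee_rot: [-3.138, 0.022, -2.495]
force: [0.8, -0.5, 0.5]
width: 0.0002
[0.50494294 0.20860817 0.06616785] arm~ 124.97485377131295 alongr 0.11470676036740654 yaw -142.96135291100262 [ 0.83451181 -0.48302153  0.47890293]
(33.5, np.float32(-17.57538), np.float32(-50.475517))
```

```bash
python3 -m jog '[[-7.3,-3.6,0,0,0,0.07],[-7.1,-4.1,0,0,0,0.07],[-6.8,-4.5,0,0,0,0.07],[-6.4,-5,0,0,0,0.07],[-6.1,-5.4,0,0,0,0.07],[0,0,0,0,0,0]]'; python3 -c "
from h import *
st(-1);print(arms(eyes.grab_frame('scene')))"
```

```text
t: 25.8
eef_pos: [0.4757, 0.1894, 0.0675]
ee_rot: [-3.137, 0.028, -2.152]
force: [1.1, -0.4, 0.6]
width: 0.0002
[0.47566697 0.18938582 0.06750763] arm~ 142.3557206320626 alongr 0.11329290204450629 yaw -123.31119438128746 [ 1.11813241 -0.37176888  0.58813878]
(51.5, np.float32(-18.026731), np.float32(-51.7691))
```

```bash
python3 -m jog '[[-6,-5.4,0,0,0,0.05],[-5.6,-5.8,0,0,0,0.05],[-5,-5.7,0,0,0,0.05],[0,0,0,0,0,0],[0,0,0,0,0,0]]'; python3 -c "
from h import *
st(-1);print(arms(eyes.grab_frame('scene')))"
```

```text
t: 26.35
eef_pos: [0.4633, 0.1754, 0.0682]
ee_rot: [-3.135, 0.031, -2.017]
force: [-0.5, -0.0, -0.0]
width: 0.0004
[0.46327657 0.17536556 0.06823641] arm~ 151.78298928785048 alongr 0.11187502949982328 yaw -115.53748652398147 [-0.45432698 -0.03513929 -0.03096191]
(61.0, np.float32(-17.656195), np.float32(-50.21102))
```

```bash
python3 -m jog '[[-2.8,-3.3,0,0,0,0],[-2.4,-3,0,0,0,0],[0,0,0,0,0,0],[0,0,0,0,0,0]]'; python3 -c "
from h import *
st(-1);print(arms(eyes.grab_frame('scene')))"
```

```text
t: 26.8
eef_pos: [0.4587, 0.1694, 0.0683]
ee_rot: [-3.134, 0.032, -2.02]
force: [0.1, 0.3, -0.1]
width: 0.0002
[0.4587206  0.16938252 0.06827472] arm~ 155.56908273971683 alongr 0.1116205211401176 yaw -115.7243306068245 [ 0.12405298  0.27710102 -0.06250246]
(63.5, np.float32(-17.665216), np.float32(-47.381363))
```

```bash
python3 -m jog '[[2.5,3.5,0,0,0,0],[0,0,0,0,0,0],[0,0,30,0,0,0],[0,0,45,0,0,0],[0,0,45,0,0,0],[0,0,45,0,0,0],[-20,35,20,0,0,0],[-20,35,20,0,0,0],[-20,35,20,0,0,0],[0,0,0,0,0,0],[0,0,0,0,0,0]]'; python3 -c "
from h import *
s=eyes.grab_frame('scene');print(arms(s));t=eyes.grab_frame('top')
a=cv2.resize(s[100:250,170:370],(800,600))[:, :];b=cv2.resize(t[130:280,180:320],(560,600))
a=cv2.resize(a,(440,330));b=cv2.resize(b,(350,375));o=np.zeros((375,790,3),np.uint8);o[:330,:440]=a;o[:,440:]=b
cv2.imwrite('pics/fin.png',o)"
```

```text
t: 27.95
eef_pos: [0.3965, 0.2793, 0.3021]
ee_rot: [-3.138, 0.029, -2.024]
force: [-0.4, -0.3, -0.1]
width: 0.0005
(63.5, np.float32(-16.776731), np.float32(-54.275253))
```

View pics/fin.png

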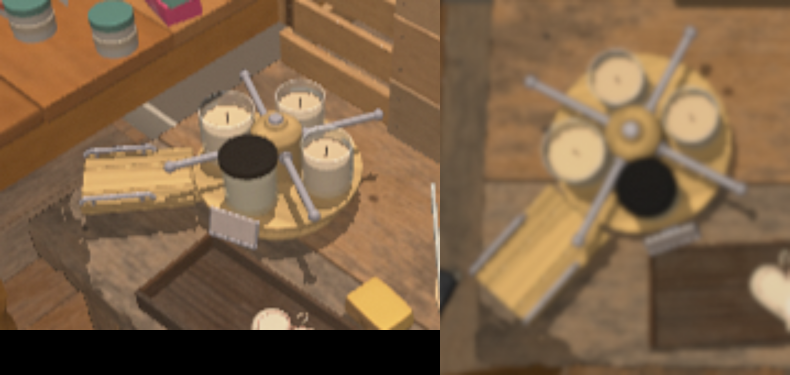

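The composite shows the candle in its bay behind the ticket, all four candles upright and the hand clear. I'll check it numerically before handing in.

Run:
```python
from h import *
p=ray("top",180+206/2.5,130+188/2.5,.115);a,r=phi_of(p);print(p,a%360,r)
for ang in(198.7,200):
    b=C+.0625*np.array([np.cos(np.radians(ang)),np.sin(np.radians(ang))]);print(ang,np.hypot(*(p-b)))
from station import workorder
if abs(r-.0625)<.008: print(workorder.job_done())
```

```text
[0.48704587 0.08192254] 196.07000101747278 0.06530601483946813
198.7 0.0040585985428763195
200 0.0052028219705474886
the job is handed in; nothing more can be done
None
```

I turned the stand clockwise in two pushes until the empty bay faced the lip. I then pushed the black-lidded candle in along the lip until it stopped against the hub, and turned the stand counter-clockwise to the ticket. The job was handed in at about 28 s, with the hand raised clear of the stand. No verdict is reported, so these are my own last checks:

- **Bay position:** the bay sits at about 198.7°, against about 200° for the ticket. That is roughly 1.5 mm off, where 10 mm is allowed.
- **Candle:** by the top camera it is about 4 mm from the bay point, where 12 mm is allowed. It looks upright.
- **Other candles and table:** the three candles look upright in their bays. I did not measure whether the soap, tape or hearts moved, but the hand never went near them.

**Slips on the way:** on two approaches, the fingertip slid over the top of an arm because the tool had drifted up to 90 mm. The first did not move the stand. The second moved it by only about 1.5°. I backed off, lowered the tool and pushed again.

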